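# Function check of a guarded foot pedal

## Robot

A 7-joint arm with a two-finger parallel gripper is mounted at the origin on a cart in front of the work surface, level with it; the furniture and walls round the work are solid. World frame = base frame: x ahead of the robot, y to its left, z up, the work surface at z = 0. Lengths are in m, angles in rad, forces in N, time in s.
With the tool pointing down it reaches from about 0.4 to 0.875 m from the base axis. Payload 19.3 kg.
Tool frame: the origin (TCP) lies at the very end of the fingers, on their centre line; the grasp point (between the pads) lies 19 mm behind it; z points along the fingers, y is the direction in which the jaws open and shut (so a half turn about z gives the same grasp; the last joint's range is limited). The gripper opens to 85 mm and grips with 20 to 120 N. Pads are 22 mm wide; open, the fingers measure 114 mm over their backs; the gripper's body (76 mm by 85 mm) begins 54 mm behind the grasp point. The pads swing forward as they close: fully open they stand 13 mm farther back than shut.
Start: joints at [-1.366, 0.521, -0.036, 1.599, 0.021, 1.021, -0.113], TCP at [0.17, 0.602, 0.231] pointing down, gripper open.
Joint ranges: [-2.91, 2.91], [-0.3, 2.13], [-1.5, 1.42], [0.17, 2.43], [-1.26, 4.41], [0.16, 1.93], [-2.52, 2.52]. Speed limits (rad/s): [1.89, 1.89, 2.39, 2.39, 3.01, 3.01, 3.01].

## Interface

Orientations are given as [roll, pitch, yaw] about the fixed x, y, z axes, in that order (R = Rz(yaw) Ry(pitch) Rx(roll)).
In Python, from workcell import telemetry, imaging, ticket gives the robot as it stands.
- The arm moves only by the tool carry_out, never from a script. Its argument "series" is a list of rows, each a list of 7 numbers: the shift along the tool's x, y, z in m, then the turn, a rotation vector about the tool's x, y, z in rad, then the closure in counts, from 0 (fully open) to 255 (shut). In form: [[tx, ty, tz, ax, ay, az, jaw], ...]. A call has 1 to 10 rows; each row is the pose to reach, as a shift and turn from the pose commanded when the call began, along the tool's axes at that moment; what a row does not reach only later rows make up. A row lasts 1/8 s, in which the tool goes at most 62.5 mm and 10.7 degrees, less where a joint would pass 70% of its speed; a pose out of reach is approached as far as the arm can. A call with a gripper value outside its range is refused whole. The fingers move at their own pace and stop on an object; "force" is the grip in N (left out, the last holds). Time passes only in rows, so rows that repeat a pose let the fingers close. It gives the time, the measured TCP pose, the force and the opening at its end, in the units of the state.
- telemetry.observe(): the state, without advancing time (a new reading comes with each control period).
- imaging.grab_frame(name): name is "scene" or "top" or "wrist"; returns (picture, depth): 384x512x3 uint8, blue, green, red; 384x512 float32, m along the optical axis (not along the pixel's ray), 0 where there is no reading.
- imaging.camera_info(name): a dict with "mtx" (3x3 intrinsics, pixels), "extrinsics" (4x4, takes a point from camera to world coordinates); the wrist camera has in their place "hand_eye" (4x4, takes a point from camera to tool coordinates, whose origin is the TCP and whose axes are the flange's). Camera axes: x right, y down, z forward; pixel columns grow to the right and rows downward; lengths in m; the calibration is good to about 2 mm. The wrist camera is an equidistant fisheye: a pixel r from the principal point sees the ray r / f radians off the axis. A picture is of the moment at which its call begins: read the wrist's pose just before it. camera_info takes no time and is no camera call.
- ticket.job_done(): hands the job in, once; it reports no verdict.
The state is a dict: "clock": time; "qpos": joint angles; "qd": joint speeds; "joint_efforts": joint torques, N m; "position": TCP position; "tool_rot": TCP orientation; "force": force on the tool from outside, world axes, zero at the start; "moment": the same for the moment, N m; "grip_width": finger opening in m.
Only numpy, scipy, OpenCV 4.12 (cv2) and the standard library are available. Lean on these libraries where they do the work, as an engineer would, in place of code of your own. Each camera call takes 0.05 s, during which the arm holds its last target.

## Task

Check the guarded foot pedal: turn the T-handle socket anticlockwise (seen from above) to its stop to free the transport lock, then press the pedal under its guard right down to its stop, hold it there for about a second and ease it back up without letting it snap. Then turn the T-handle clockwise all the way back so that the pedal is locked again, and leave the loose things around it undisturbed.

Things in the scene. Friction and masses are not known exactly. Their poses are not given: they have to be found in the camera images.
- unit: Fixed grey foot-pedal unit. Origin on the worktop; +x from its open front (facing the robot's right) to its closed back, +y to its left. Base plate 220 x 290 x 12 mm (x -110 to 110, y -100 to 190). Fixed ribbed heel rest in front of the pedal: x -108 to -58, top 39 mm high. At x 30, y 130 an aluminium boss 50 mm across, top 153 mm high, with the deep bore of the lock nut.
- guard_edge (a point): Middle of the front edge of the foot guard's roof (unit x 10, y 0, height 205 mm). Roof x 10 to 100, y -85 to 85, underside 201 mm, top 211 mm high; 5 mm cheeks at y -82 and 82, back wall at x 97; open in front. The roof covers the pedal: reach in from the front with shut fingers, the tool leaning about 35 degrees (30 to 45) from vertical, pointing down and toward unit +x.
- pedal (a joint): Pedal angle (rad): 0 = up, 0.26 = down on its stop. Plate 115 x 90 x 8 mm, ribbed, hinged along unit y at x -45, height 35 mm; toe end at x 72 under the guard. Slopes up 17 degrees toward the back at rest, 2 degrees at the stop. Spring: 6 N at pedal_pad at first, 11 N at the stop; let go, it snaps up. With lock below about 1.0 a steel dog blocks it after about 0.02 rad.
- pedal_pad (a point): Point on the pedal's upper face, on its centre line, 80 mm from the hinge; the place to press. At rest it is at unit x 30, y 0, height 63 mm; at the stop it is 20 mm lower and 5 mm farther forward in +x. Its axes are the unit's when the pedal is up.
- lock (a joint): Angle of the T-handle socket and lock nut (rad), about a vertical axis: 0 = locked (clockwise end), grows anticlockwise seen from above, 1.4 = freed (anticlockwise end, a stop). Pedal is free above about 1.05. It stays where it is left; stiff, about 0.12 N m.
- lock_grip (a point): Middle of the T-handle's bar, on the turning axis (unit x 30, y 130), 235 mm high. Bar: level steel rod 15 mm thick, 120 mm long, along this point's own x axis (along unit x when lock = 0); turns with the lock. Below it a 20 mm collar (height 210 to 226 mm), then a 14 mm shaft down into the boss. Take it from above with a finger on either side of the bar.
- spool: Loose bystander: white solder spool, about 62 x 77 x 38 mm, on the worktop in front of the unit's open side; origin under its middle. Not to be disturbed.
- cutters: Loose bystander: red-handled cutters lying flat, 125 x 44 x 12 mm, behind the unit's back wall; origin under the middle. Not to be disturbed.
- loupe: Loose bystander: black round stand loupe, 41 mm across, 34 mm high, behind the unit's back wall; origin under its middle. Not to be disturbed.

How it is judged:
By the outcome, as a careful person would: the job done as asked, in the order asked, and still so for the second after the job is handed in, with the robot touching nothing.
It also fails if it takes over 69 s, if anything falls off the work surface, if the arm or the gripper's body presses on something with over 40 N, if the wrist force passes 120 N, or if a joint passes its speed limit or range.

## Working session

There is one attempt and no reset: what is moved stays moved. The work goes in short steps, Python scripts to look and compute and a tool call to move; the robot and the scene stay as the last step left them, time stands still between calls to the robot, and variables do not carry over. Pictures are saved under pics/ and viewed, and the job is handed in when it is done.

Besides the shell and the picture viewer there is one more tool, called as name(argument=value, ...) on one line, values as JSON. carry_out: Moves the arm, as the interface text tells. Its arguments: {"type":"object","properties":{"series":{"type":"array"},"force":{"type":"number"}},"required":["series"]}

```bash
ls; mkdir -p pics; python3 - <<'E'
from workcell import telemetry, imaging
import cv2,numpy as np
print(telemetry.observe())
for n in ("scene","top"):
    p,d=imaging.grab_frame(n); cv2.imwrite(f"pics/{n}0.png",p); np.save(f"pics/{n}0.npy",d)
    print(imaging.camera_info(n))
E
```

```text
pics
{'clock': 0.0, 'qpos': array([-1.36624262,  0.52202461, -0.0362958 ,  1.60001127,  0.02120504,
        1.0211071 , -0.11281059]), 'qd': array([-0.00100708,  0.00080683,  0.00139693,  0.00016058,  0.00056649,
        0.00146883, -0.00192574]), 'joint_efforts': array([-1.16666477e-03, -9.27116346e+01,  1.97913520e+00, -3.69923508e+01,
        1.77077658e-02,  8.31539801e-03,  2.91839137e-05]), 'position': array([0.16953066, 0.60120982, 0.23071832]), 'tool_rot': array([-3.14043195e+00,  1.03884853e-04,  2.86679374e+00]), 'force': array([-0.21941357,  0.76033631, -0.414938  ]), 'moment': array([ 0.00269514,  0.0116726 , -0.03923049]), 'grip_width': 0.08539833907834793}
{'mtx': array([[467.6416478 ,   0.        , 253.5825136 ],
       [  0.        , 467.6416478 , 194.95582227],
       [  0.        ,   0.        ,   1.        ]]), 'extrinsics': array([[-0.28850003, -0.53619316,  0.79326202, -0.27495926],
       [-0.95731851,  0.14632379, -0.24926014,  0.44526524],
       [ 0.01757848, -0.83131597, -0.55552205,  0.74994664],
       [ 0.        ,  0.        ,  0.        ,  1.        ]])}
{'mtx': array([[377.62706533,   0.        , 256.0548331 ],
       [  0.        , 377.62706533, 188.26361297],
       [  0.        ,   0.        ,   1.        ]]), 'extrinsics': array([[ 0.22765244, -0.87399571,  0.42930859,  0.21929382],
       [-0.97371416, -0.20096542,  0.1072084 ,  0.10354385],
       [-0.0074235 , -0.4424301 , -0.89677227,  0.95259683],
       [ 0.        ,  0.        ,  0.        ,  1.        ]])}
```

View pics/scene0.png

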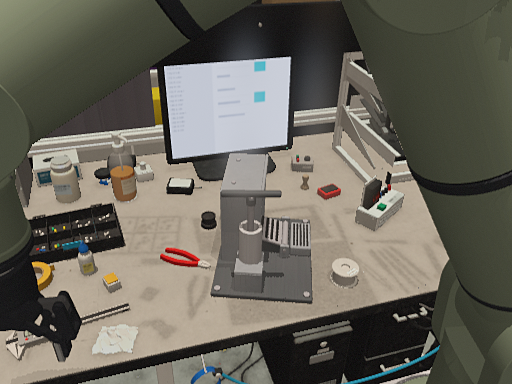

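View pics/top0.png

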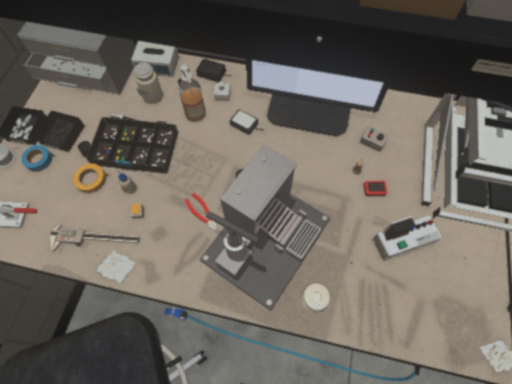

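```bash
cat > h.py <<'E'
import numpy as np,cv2
from workcell import telemetry, imaging
def pts(n,d):
    c=imaging.camera_info(n);K=c["mtx"];T=c["extrinsics"]
    v,u=np.mgrid[:d.shape[0],:d.shape[1]]
    P=np.stack([(u-K[0,2])/K[0,0]*d,(v-K[1,2])/K[1,1]*d,d],-1)
    W=P@T[:3,:3].T+T[:3,3]; W[d==0]=np.nan
    return W
def proj(n,X):
    c=imaging.camera_info(n);T=np.linalg.inv(c["extrinsics"])
    X=np.atleast_2d(X); p=X@T[:3,:3].T+T[:3,3]; q=p@c["mtx"].T
    return q[:,:2]/q[:,2:]
E
python3 - <<'E'
from h import *
for n,(a,b,c,d) in dict(scene=(190,140,370,310),top=(180,130,350,320)).items():
    p=cv2.imread(f"pics/{n}0.png")[b:d,a:c]
    cv2.imwrite(f"pics/{n}0c.png",cv2.resize(p,None,fx=3,fy=3,interpolation=cv2.INTER_CUBIC)) if n=="top" else cv2.imwrite(f"pics/{n}0c.png",cv2.resize(p,None,fx=3.4,fy=3.4,interpolation=cv2.INTER_CUBIC))
W=pts("top",np.load("pics/top0.npy"))
for u,v in [(265,170),(250,175),(290,160),(268,300),(320,300),(300,340),(205,258)]: print(u,v,W[v,u])
# roof
m=(abs(W[...,2]-.211)<.006); m[:, :215]=0; m[:,300:]=0
pp=np.argwhere(m)[:,::-1]; print(len(pp)); X=W[m][:,:2]
r=cv2.minAreaRect(X.astype(np.float32)*1000); print(r, cv2.boxPoints(r))
# base plate 12mm
m=(abs(W[...,2]-.012)<.005); m[:200]=0;m[:,:200]=0;m[:,335:]=0;m[306:]=0
X=W[m][:,:2]; r=cv2.minAreaRect(X.astype(np.float32)*1000); print(len(X),r,cv2.boxPoints(r))
E
```

```text
265 170 [0.62461405 0.18330645 0.20857236]
250 175 [0.6050089  0.21331874 0.20787439]
290 160 [0.6642961  0.13353549 0.20601935]
268 300 [0.38097392 0.11894266 0.01841101]
320 300 [ 0.40578619 -0.0008546   0.03556473]
300 340 [ 0.39975515 -0.04628099 -0.90247568]
205 258 [0.44569678 0.29615954 0.01934018]
2805
((571.4779663085938, 199.3673858642578), (94.52037811279297, 225.20278930664062), 68.52267456054688) [[449.39178 196.6159 ]
 [658.9571  114.16174]
 [693.56415 202.11887]
 [483.99884 284.57303]]
4179 ((504.7174987792969, 154.86178588867188), (279.98675537109375, 351.2118225097656), 13.152932167053223) [[328.43738  294.00525 ]
 [408.35602  -47.992935]
 [680.9976    15.718323]
 [601.079    357.7165  ]]
```

View pics/top0c.png

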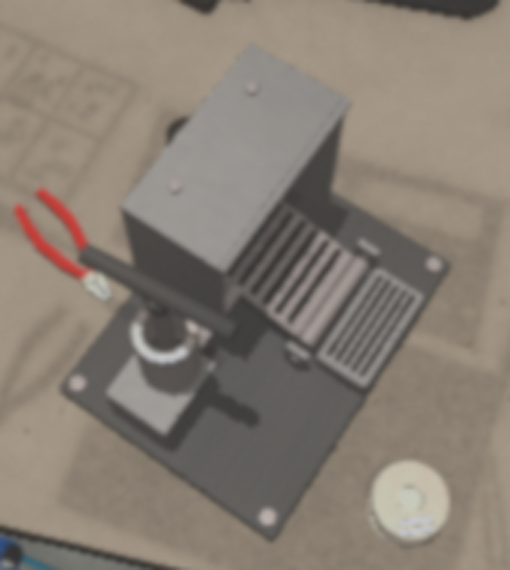

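View pics/scene0c.png

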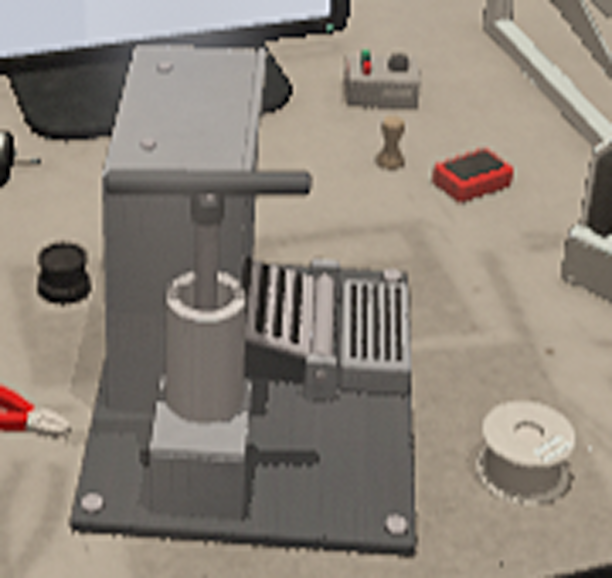

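```bash
cat > fit.py <<'E'
from h import *
from scipy.optimize import least_squares
top=[((253,45),(100,-85,211)) ,((350,103),(10,-85,211)),((227,275),(10,85,211)),((123,208),(100,85,211)),
((62,385),(110,190,12)),((272,538),(-110,190,12)),((450,265),(-110,-100,12))]
scene=[((135,46),(100,-85,211)),((266,52),(10,-85,211)),((106,173),(100,85,211)),((73,527),(110,190,12)),((414,549),(-110,190,12)),((409,272),(-110,-100,12)),((207,294),(30,130,153))]
def R(y): c,s=np.cos(y),np.sin(y); return np.array([[c,-s,0],[s,c,0],[0,0,1]])
data=[("top",np.array(a)/3+[180,130]-.33,np.array(b)/1e3) for a,b in top]+[("scene",np.array(a)/3.4+[190,140]-.35,np.array(b)/1e3) for a,b in scene]
def f(p): return np.concatenate([(proj(n,R(p[2])@X+[p[0],p[1],0])[0]-uv) for n,uv,X in data])
s=least_squares(f,[.53,.15,1.95],loss="soft_l1"); print(s.x,np.degrees(s.x[2]))
print(np.round(f(s.x).reshape(-1,2),1))
p=s.x
for nm,X in dict(grip=(30,130,235),pad=(30,0,63),edge=(10,0,205)).items():
    print(nm,R(p[2])@np.array(X)/1e3+[p[0],p[1],0])
for e in (-60,60):
    X=R(p[2])@np.array((30+e,130,235))/1e3+[p[0],p[1],0]
    print((proj("top",X)-[180,130])*3,(proj("scene",X)-[190,140])*3.4)
E
python3 fit.py
```

```text
[0.57429684 0.14057498 1.19475101] 68.45419048238642
[[-0.9 -0.8]
 [-0.3 -1.2]
 [-2.3 -0.6]
 [-1.8 -0.4]
 [-2.1  2.3]
 [-0.1  2.5]
 [ 1.   0.4]
 [ 1.2 -1.8]
 [ 0.  -1.5]
 [-0.3 -0.8]
 [-0.1 -1.5]
 [ 2.1 -0.4]
 [ 1.  -0.1]
 [ 0.9  0.6]]
grip [0.46439804 0.21622055 0.235     ]
pad [0.58531419 0.1684787  0.063     ]
edge [0.57796929 0.14987622 0.205     ]
[[229.28160314 343.64142787]] [[313.51811614 189.90454683]]
[[ 85.27023374 247.97745712]] [[109.0655987  177.44761925]]
```

```bash
cat >> fit.py <<'E'
print('---')
full=data
for cam in("top","scene"):
    data=[d for d in full if d[0]==cam]
    q=least_squares(f,p,loss="soft_l1").x; print(cam,q)
    print(np.round(f(q).reshape(-1,2),1).tolist())
    for X in ((30,130,235),(30,0,63)): print(R(q[2])@np.array(X)/1e3+[q[0],q[1],0])
# depth roofs
for n in("top","scene"):
    D=np.load(f"pics/{n}0.npy"); W=pts(n,D)
    c=proj(n,R(p[2])@np.array([.055,0,.211])+[p[0],p[1],0])[0].astype(int)
    L=(W-[p[0],p[1],0])@R(p[2])
    for lab,m in dict(roof=(abs(L[...,0]-.055)<.08)&(abs(L[...,1])<.12)&(abs(L[...,2]-.209)<.006),
        bar=(abs(L[...,0]-.03)<.09)&(abs(L[...,1]-.13)<.03)&(L[...,2]>.22)&(L[...,2]<.26)).items():
        Q=L[m]; print(n,lab,len(Q),np.percentile(Q,[1,50,99],axis=0).round(4).tolist())
E
python3 fit.py | sed -n '/---/,$p'
python3 - <<'E'
from h import *
import numpy as np
R=lambda y: np.array([[np.cos(y),-np.sin(y),0],[np.sin(y),np.cos(y),0],[0,0,1]])
p=[.5743,.1406,1.1948]
for n,(a,b,s) in dict(scene=(190,140,5),top=(190,135,5)).items():
    im=cv2.imread(f"pics/{n}0.png")[b:b+110,a:a+150]; im=cv2.resize(im,None,fx=s,fy=s,interpolation=cv2.INTER_CUBIC)
    def line(A,col):
        q=np.array([proj(n,R(p[2])@(np.array(x)/1e3)+[p[0],p[1],0])[0] for x in A]); q=(q-[a,b]+.5)*s
        cv2.polylines(im,[q.astype(int)],True,col,1)
    line([(10,-85,211),(100,-85,211),(100,85,211),(10,85,211)],(0,0,255))
    line([(-30,130,235),(90,130,235)],(0,255,0))
    line([(30+25*np.cos(t),130+25*np.sin(t),153) for t in np.linspace(0,6.28,40)],(255,255,0))
    line([(-110,-100,12),(110,-100,12),(110,190,12),(-110,190,12)],(0,255,255))
    cv2.imwrite(f"pics/{n}ov.png",im)
E
```

```text
---
top [0.57493183 0.13833868 1.19453047]
[[0.1, -0.9], [0.7, -1.2], [-1.2, -0.7], [-0.7, -0.4], [-1.2, 2.2], [0.9, 2.4], [1.9, 0.4]]
[0.46504971 0.21400849 0.235     ]
[0.58595533 0.16623998 0.063     ]
scene [0.57250899 0.14283081 1.19973133]
[[0.3, -1.3], [-0.8, -1.1], [-0.9, -0.1], [-0.5, -0.5], [1.8, 0.3], [0.3, 0.3], [0.4, 1.4]]
[0.46223481 0.21792812 0.235     ]
[0.58338723 0.17078906 0.063     ]
top roof 2879 [[0.0074, -0.0852, 0.2046], [0.0523, 0.003, 0.2077], [0.0993, 0.0818, 0.2112]]
top bar 446 [[-0.0285, 0.1174, 0.2225], [0.0281, 0.129, 0.241], [0.0876, 0.1391, 0.2445]]
scene roof 1521 [[0.0102, -0.0825, 0.2063], [0.0566, 0.0032, 0.2089], [0.1021, 0.0764, 0.2116]]
scene bar 470 [[-0.0251, 0.1237, 0.2213], [0.0327, 0.1337, 0.2393], [0.0904, 0.1421, 0.2447]]
```

View pics/sceneov.png

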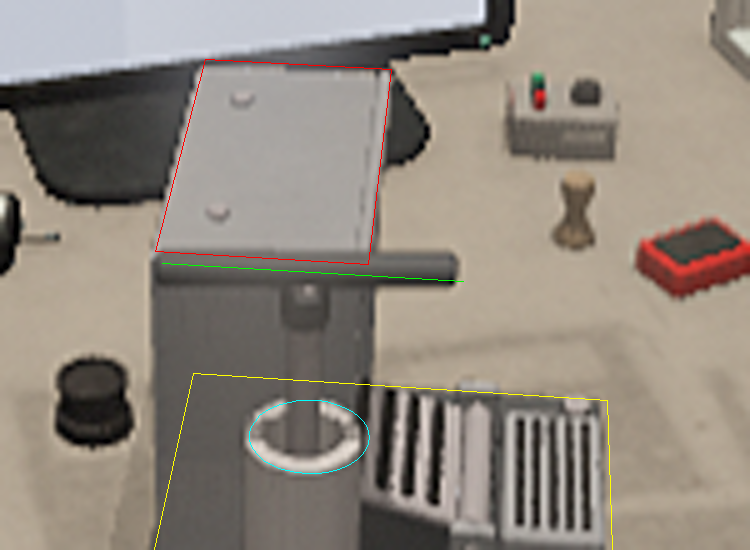

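View pics/topov.png

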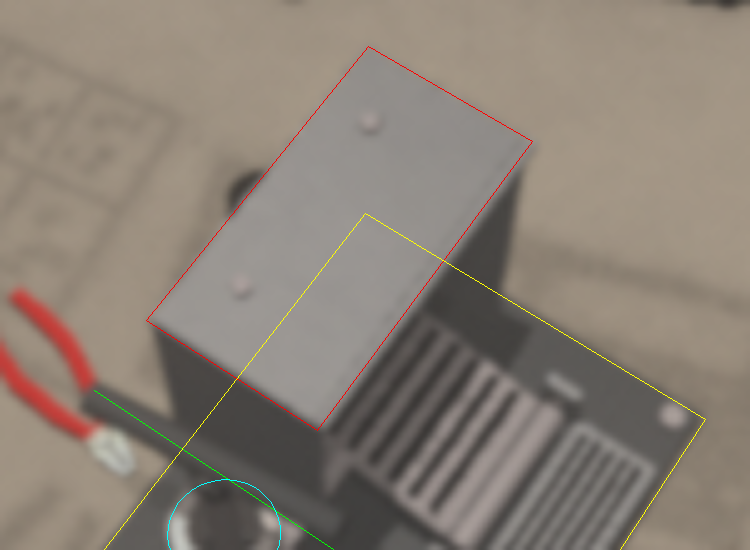

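```bash
python3 - <<'E'
from h import *
R=lambda y: np.array([[np.cos(y),-np.sin(y),0],[np.sin(y),np.cos(y),0],[0,0,1]])
p=[.5743,.1406,1.1948]
for n in("top","scene"):
    W=pts(n,np.load(f"pics/{n}0.npy")); L=(W-[p[0],p[1],0])@R(p[2])
    m=(abs(L[...,0]-.03)<.09)&(abs(L[...,1]-.13)<.04)&(L[...,2]>.228)&(L[...,2]<.26)
    Q=L[m][:,:2]; c=Q.mean(0); u,s,v=np.linalg.svd(Q-c); a=v[0]*np.sign(v[0,0]); print(n,c,np.degrees(np.arctan2(a[1],a[0])), np.ptp(Q@a), np.median(L[m][:,2]))
    x=(Q-c)@a; y=(Q-c)@[-a[1],a[0]]
    for k in range(-60,60,20):
        s_=(x*1e3>k)&(x*1e3<k+20); print(k,s_.sum(),np.percentile(y[s_],[5,50,95]).round(4))
    print((c+a*np.array([[-.06],[.06]])).tolist(), R(p[2])[:2,:2]@c+p[:2])
E
```

```text
top [0.0287409  0.12853286] 5.8845073862281785 0.11999696344487812 0.2410700733390364
-60 69 [-0.0064 -0.      0.0053]
-40 75 [-0.0074  0.0004  0.0056]
-20 72 [-0.007   0.0004  0.0053]
0 72 [-0.0066  0.0006  0.0058]
20 69 [-0.0074  0.0002  0.0055]
40 68 [-0.0066  0.0004  0.0052]
[[-0.030942937140891972, 0.12238144654273733], [0.08842473192619954, 0.13468427473341468]] [0.4652998  0.21453032]
scene [0.03294982 0.13335575] 6.127599870262362 0.1170762174228192 0.23983228455840733
-60 69 [-0.0047  0.0001  0.003 ]
-40 69 [-0.0049  0.0008  0.0036]
-20 78 [-0.0061  0.0008  0.0037]
0 76 [-0.0037  0.0002  0.0036]
20 70 [-0.0051  0.0004  0.0034]
40 70 [-0.0047  0.0004  0.0034]
[[-0.026707378349407486, 0.12695116300742168], [0.09260701850489295, 0.13976032782385298]] [0.46235934 0.22021617]
```

```bash
cat >> h.py <<'E'
from scipy.spatial.transform import Rotation as Ro
def Rz(y): return Ro.from_euler('z',y).as_matrix()
UP=np.array([.5740,.1405,0.]); UY=1.1955
def u2w(x,y,z): return Rz(UY)@(np.array([x,y,z])/1e3)+UP
def down(jawdeg): # tool down, jaw axis azimuth deg
    return Ro.from_euler('xyz',[np.pi,0,np.radians(jawdeg+90)])
def rel(P,Rt,s=None):
    s=s or telemetry.observe(); C=Ro.from_euler('xyz',s['tool_rot'])
    return np.round(np.r_[C.inv().apply(np.array(P)-s['position']),(C.inv()*Rt).as_rotvec()],4).tolist()
def st():
    s=telemetry.observe(); print(round(s['clock'],2),s['position'].round(4),s['tool_rot'].round(3),'q',s['qpos'].round(2),'F',s['force'].round(1),'M',s['moment'].round(2),'w',round(s['grip_width'],4)); return s
E
python3 - <<'E'
from h import *
st(); print(u2w(30,130,235),u2w(30,0,63))
print(rel([.4645,.2165,.36],down(-15.5)))
E
```

```text
0.1 [0.1695 0.6013 0.2308] [-3.141  0.     2.867] q [-1.37  0.52 -0.04  1.6   0.02  1.02 -0.11] F [ 0.4 -0.6  0.1] M [ 0.01 -0.03  0.02] w 0.0852
[0.46404457 0.21606324 0.235     ] [0.58499645 0.16841197 0.063     ]
[-0.3883, -0.2904, -0.1289, -0.0007, 0.0008, 1.5666]
```

carry_out(series=[[0, 0, -0.06, 0, 0, 0, 0], [0, 0, -0.12, 0, 0, 0.1, 0], [-0.05, -0.037, -0.129, 0, 0, 0.25, 0], [-0.1, -0.075, -0.129, 0, 0, 0.43, 0], [-0.15, -0.112, -0.129, 0, 0, 0.61, 0], [-0.2, -0.15, -0.129, 0, 0, 0.79, 0], [-0.25, -0.187, -0.129, 0, 0, 0.97, 0], [-0.3, -0.224, -0.129, 0, 0, 1.15, 0], [-0.35, -0.262, -0.129, 0, 0, 1.33, 0], [-0.388, -0.29, -0.129, 0, 0, 1.51, 0]])

```text
clock: 1.35
position: [0.4654, 0.2147, 0.3604]
tool_rot: [3.141, 0.0, 1.349]
force: [0.3, 0.9, 0.0]
grip_width: 0.0856
```

```bash
python3 - <<'E'
from h import *
s=st()
p,d=imaging.grab_frame("wrist"); c=imaging.camera_info("wrist"); print(c)
cv2.imwrite("pics/w1.png",p); np.save("pics/w1.npy",d)
K=c.get("mtx"); H=c["hand_eye"]
v,u=np.mgrid[:384,:512]; dx=u-K[0,2]; dy=v-K[1,2]; r=np.hypot(dx,dy); th=r/K[0,0]
k=np.tan(th)/np.maximum(r,1e-9); ok=(th<1.4)&(d>0)
P=np.stack([dx*k*d,dy*k*d,d],-1)@H[:3,:3].T+H[:3,3]
W=P@Ro.from_euler('xyz',s['tool_rot']).as_matrix().T+s['position']
L=(W-UP)@Rz(UY)
m=ok&(abs(L[...,0]-.03)<.09)&(abs(L[...,1]-.13)<.04)&(L[...,2]>.228)&(L[...,2]<.26)
Q=W[m][:,:2];cc=Q.mean(0);_,_,vv=np.linalg.svd(Q-cc,full_matrices=False);print(m.sum(),cc,np.degrees(np.arctan2(vv[0,1],vv[0,0])),np.ptp((Q-cc)@vv[0]),np.median(W[m][:,2]))
E
```

```text
1.35 [0.4654 0.2147 0.3604] [3.141 0.    1.349] q [-0.91  0.23  0.45  1.73 -0.11  1.2  -0.65] F [0.3 0.9 0. ] M [ 0.11  0.   -0.01] w 0.0856
{'mtx': array([[297.31863964,   0.        , 255.77407464],
       [  0.        , 297.31863964, 194.3410881 ],
       [  0.        ,   0.        ,   1.        ]]), 'hand_eye': array([[-6.04655108e-04, -9.48812807e-01, -3.15838394e-01,
         8.15598718e-02],
       [ 9.99999538e-01, -8.09646654e-04,  5.17822689e-04,
        -1.92827683e-04],
       [-7.47034299e-04, -3.15837935e-01,  9.48812859e-01,
        -1.44155250e-01],
       [ 0.00000000e+00,  0.00000000e+00,  0.00000000e+00,
         1.00000000e+00]])}
1961 [0.46749192 0.22214891] -105.68427891472966 0.11946240151880552 0.242652001834472
```

View pics/w1.png

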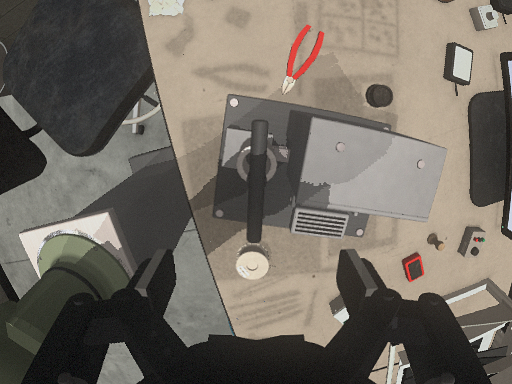

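```bash
cat >> h.py <<'E'
def wpts(s,d):
    c=imaging.camera_info("wrist");K=c["mtx"];H=c["hand_eye"]
    v,u=np.mgrid[:384,:512]; dx=u-K[0,2]; dy=v-K[1,2]; r=np.hypot(dx,dy); th=r/K[0,0]
    k=np.tan(th)/np.maximum(r,1e-9)
    P=np.stack([dx*k*d,dy*k*d,d],-1)@H[:3,:3].T+H[:3,3]
    W=P@Ro.from_euler('xyz',s['tool_rot']).as_matrix().T+s['position']
    W[(th>1.4)|(d<=0)]=np.nan
    return W
def bar(W,tol=.045):
    L=(W-UP)@Rz(UY)
    m=(np.hypot(L[...,0]-.03,L[...,1]-.13)<.085)&(L[...,2]>.229)&(L[...,2]<.26)&~((L[...,1]<.09)&(L[...,2]<.225))
    Q=W[m][:,:2];c=Q.mean(0);_,_,vv=np.linalg.svd(Q-c,full_matrices=False);a=vv[0]*np.sign(vv[0,1]);b=np.array([-a[1],a[0]])
    x=(Q-c)@a;y=(Q-c)@b
    lo,hi=np.percentile(x,[.5,99.5]); l2,h2=np.percentile(y,[2,98])
    ang=np.degrees(np.arctan2(a[1],a[0]))
    print('bar n',m.sum(),'mid',c+a*(lo+hi)/2+b*(l2+h2)/2,'ang',ang,'lock',np.radians(ang)-UY,'len',hi-lo,'wid',h2-l2,'z',np.median(W[m][:,2]))
E
python3 - <<'E'
from h import *
s=telemetry.observe(); W=wpts(s,np.load("pics/w1.npy")); bar(W)
for n in("top","scene"): bar(pts(n,np.load(f"pics/{n}0.npy")))
L=(W-UP)@Rz(UY)
# roof and base plate in wrist
for lab,z in (("roof",.211),("base",.012),("boss",.153)):
    m=abs(W[...,2]-z)<.004
    if lab=="roof": m&=(abs(L[...,0]-.055)<.08)&(abs(L[...,1])<.11)
    elif lab=="base": m&=(abs(L[...,0])<.13)&(abs(L[...,1]-.045)<.165)
    else: m&=(np.hypot(L[...,0]-.03,L[...,1]-.13)<.04)
    Q=W[m][:,:2]; r=cv2.minAreaRect((Q*1000).astype(np.float32)); print(lab,m.sum(),r,np.percentile(L[m],[.5,99.5],axis=0).round(4).tolist(),np.median(W[m][:,2]))
E
```

```text
bar n 1958 mid [0.46973169 0.21342653] ang 73.45521680941285 lock 0.08653538609053824 len 0.1178954862507732 wid 0.014359020357340418 z 0.24281831093078132
bar n 425 mid [0.4664935  0.21537565] ang 74.34074105352697 lock 0.10199069975656361 len 0.11858651457367067 wid 0.013455663580601537 z 0.24111154500010723
bar n 426 mid [0.46324135 0.2196925 ] ang 74.58980899603489 lock 0.10633775541449486 len 0.11677741965478342 wid 0.010054813892730396 z 0.23995837756147753
roof 11389 ((599.03564453125, 184.36776733398438), (94.51464080810547, 171.36241149902344), 67.91094207763672) [[0.004, -0.0901, 0.2075], [0.0966, 0.0774, 0.2125]] 0.20951317418174006
base 6156 ((541.531982421875, 162.23748779296875), (242.10902404785156, 289.50140380859375), 68.05533599853516) [[-0.1109, -0.1025, 0.0103], [0.1088, 0.1822, 0.0158]] 0.013719952384287526
boss 469 ((470.02984619140625, 214.0039825439453), (43.3752555847168, 48.52286148071289), 76.95672607421875) [[0.0083, 0.0995, 0.1497], [0.0503, 0.1476, 0.1563]] 0.1543772182746083
```

```bash
python3 - <<'E'
from h import *
print(rel([.4665,.216,.29],down(-15.8)))
E
```

```text
[0.0056, -0.0034, 0.0705, 0.0021, 0.0013, 0.0393]
```

carry_out(series=[[0.003, -0.002, 0.04, 0.001, 0, 0.02, 0], [0.0055, -0.0035, 0.07, 0.002, 0.001, 0.039, 0], [0.0055, -0.0035, 0.07, 0.002, 0.001, 0.039, 0]])

```text
clock: 1.78
position: [0.4612, 0.223, 0.2889]
tool_rot: [-3.137, 0.002, 1.318]
force: [0.4, 0.3, 1.0]
grip_width: 0.0853
```

```bash
python3 - <<'E'
from h import *
s=st()
p,d=imaging.grab_frame("wrist"); cv2.imwrite("pics/w2.png",p)
W=wpts(s,d); bar(W)
L=(W-UP)@Rz(UY)
for lab,z in (("roof",.211),("boss",.153)):
    m=abs(W[...,2]-z)<.004
    if lab=="roof": m&=(abs(L[...,0]-.055)<.08)&(abs(L[...,1])<.11)
    else: m&=(np.hypot(L[...,0]-.03,L[...,1]-.13)<.04)
    Q=W[m][:,:2]; r=cv2.minAreaRect((Q*1000).astype(np.float32)); print(lab,m.sum(),r,np.percentile(L[m],[.5,99.5],axis=0).round(4).tolist(),np.median(W[m][:,2]))
print((s['position']-UP)@Rz(UY))
E
```

```text
1.77 [0.4612 0.223  0.2889] [-3.137e+00  2.000e-03  1.318e+00] q [-0.91  0.3   0.44  1.84 -0.15  1.04 -0.67] F [0.4 0.3 1. ] M [-0.05 -0.04 -0.02] w 0.0853
bar n 3206 mid [0.46659052 0.21832768] ang 74.36714811665692 lock 0.1024515899539633 len 0.11731026568388012 wid 0.014378605877782398 z 0.2427214961988652
roof 15882 ((595.9905395507812, 191.41488647460938), (94.27246856689453, 171.17666625976562), 68.73883819580078) [[0.0098, -0.0843, 0.2073], [0.1018, 0.0828, 0.212]] 0.20910070492369365
boss 681 ((466.1437072753906, 216.708740234375), (45.45664978027344, 49.16423034667969), 66.59371185302734) [[0.0107, 0.1042, 0.1495], [0.0539, 0.1526, 0.1562]] 0.15423518735386627
[0.03536838 0.13519218 0.28889151]
```

View pics/w2.png

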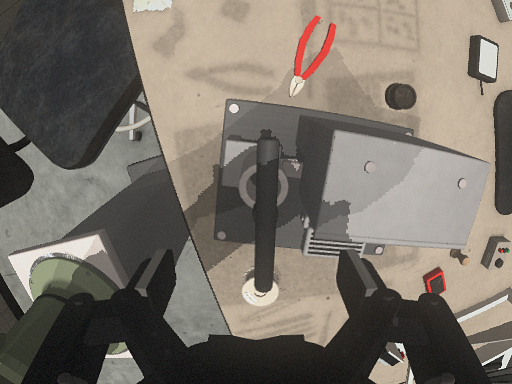

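```bash
python3 - <<'E'
from h import *
st(); print(rel([.4655,.2175,.289],down(-15.6)))
E
```

```text
1.82 [0.462  0.2231 0.2904] [-3.139  0.     1.318] q [-0.91  0.3   0.44  1.83 -0.15  1.04 -0.67] F [ 1.1  1.1 -0.1] M [ 0.03 -0.05  0.03] w 0.0857
[-0.0046, 0.0048, 0.0013, -0.0026, 0.0002, 0.0197]
```

carry_out(series=[[-0.0046, 0.0048, 0.001, 0, 0, 0.02, 0], [-0.0046, 0.0048, 0.001, 0, 0, 0.02, 0], [-0.0046, 0.0048, 0.001, 0, 0, 0.02, 0]])

```text
clock: 2.2
position: [0.4658, 0.2176, 0.2898]
tool_rot: [-3.14, -0.002, 1.298]
force: [-0.5, -0.1, 0.2]
grip_width: 0.0852
```

```bash
python3 - <<'E'
from h import *
s=st()
p,d=imaging.grab_frame("wrist"); cv2.imwrite("pics/w3.png",p)
W=wpts(s,d); bar(W); st()
E
```

```text
2.2 [0.4658 0.2176 0.2898] [-3.140e+00 -2.000e-03  1.298e+00] q [-0.9   0.3   0.44  1.83 -0.15  1.04 -0.67] F [-0.5 -0.1  0.2] M [ 0.03  0.02 -0.07] w 0.0852
bar n 3255 mid [0.46650422 0.21821014] ang 74.33363464938678 lock 0.10186666960634017 len 0.11781229850377976 wid 0.014465319604718979 z 0.24268492600574074
2.25 [0.4657 0.2177 0.2897] [-3.140e+00 -1.000e-03  1.298e+00] q [-0.9   0.3   0.44  1.83 -0.15  1.04 -0.67] F [-0.4  0.1 -0.1] M [-0.03 -0.    0.05] w 0.085
```

carry_out(series=[[0, 0.0005, 0.03, 0, 0, 0, 0], [0, 0.0005, 0.062, 0, 0, 0, 0], [0, 0.0005, 0.062, 0, 0, 0, 120], [0, 0.0005, 0.062, 0, 0, 0, 200], [0, 0.0005, 0.062, 0, 0, 0, 255], [0, 0.0005, 0.062, 0, 0, 0, 255], [0, 0.0005, 0.062, 0, 0, 0, 255], [0, 0.0005, 0.062, 0, 0, 0, 255]], force=50)

```text
clock: 3.25
position: [0.4667, 0.2177, 0.2282]
tool_rot: [-3.141, -0.002, 1.298]
force: [1.1, -1.7, 8.1]
grip_width: 0.013
```

```bash
python3 - <<'E'
from h import *
s=st()
p,d=imaging.grab_frame("wrist"); cv2.imwrite("pics/w4.png",p)
E
```

```text
3.25 [0.4667 0.2177 0.2282] [-3.141e+00 -2.000e-03  1.298e+00] q [-0.87  0.38  0.42  1.91 -0.2   0.9  -0.63] F [ 1.1 -1.7  8.1] M [-0.3  -0.22  0.03] w 0.013
```

View pics/w4.png

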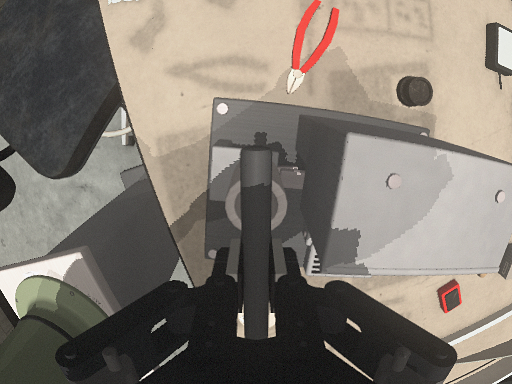

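carry_out(series=[[0, 0, 0, 0, 0, 0, 255], [0, 0, 0, 0, 0, 0, 180], [0, 0, 0.002, 0, 0, 0, 180], [0, 0, 0.005, 0, 0, 0, 180], [0, 0, 0.005, 0, 0, 0, 180], [0, 0, 0.005, 0, 0, 0, 255], [0, 0, 0.005, 0, 0, 0, 255], [0, 0, 0.005, 0, 0, 0, 255], [0, 0, 0.005, 0, 0, 0, 255]], force=50)

```text
clock: 4.42
position: [0.4665, 0.2173, 0.2225]
tool_rot: [-3.141, -0.001, 1.297]
force: [4.9, -1.2, -0.5]
grip_width: 0.0162
```

```bash
python3 - <<'E'
from h import *
s=st()
E
```

```text
4.42 [0.4665 0.2173 0.2225] [-3.141e+00 -1.000e-03  1.297e+00] q [-0.87  0.38  0.42  1.91 -0.2   0.88 -0.62] F [ 4.9 -1.2 -0.5] M [-0.47 -1.14  0.  ] w 0.0162
```

carry_out(series=[[0, 0.0005, 0, 0, 0, -0.08, 255], [0, 0.0005, 0, 0, 0, -0.2, 255], [0, 0.0005, 0, 0, 0, -0.32, 255], [0, 0.0005, 0, 0, 0, -0.44, 255], [0, 0.0005, 0, 0, 0, -0.55, 255], [0, 0.0005, 0, 0, 0, -0.6, 255], [0, 0.0005, 0, 0, 0, -0.6, 255]])

```text
clock: 5.3
position: [0.4665, 0.2173, 0.2224]
tool_rot: [-3.14, -0.002, 1.897]
force: [-0.0, -0.8, 3.6]
grip_width: 0.0157
```

```bash
python3 - <<'E'
from h import *
s=st()
E
```

```text
5.3 [0.4665 0.2173 0.2224] [-3.140e+00 -2.000e-03  1.897e+00] q [-0.76  0.37  0.27  1.91 -0.13  0.88 -0.1 ] F [-0.  -0.8  3.6] M [-0.33 -0.12 -0.04] w 0.0157
```

carry_out(series=[[0, 0, 0, 0, 0, -0.1, 255], [0, 0, 0, 0, 0, -0.22, 255], [0, 0, 0, 0, 0, -0.34, 255], [0, 0, 0, 0, 0, -0.46, 255], [0, 0, 0, 0, 0, -0.56, 255], [0, 0, 0, 0, 0, -0.63, 255], [0, 0, 0, 0, 0, -0.68, 255], [0, 0, 0, 0, 0, -0.7, 255], [0, 0, 0, 0, 0, -0.7, 255]])

```text
clock: 6.42
position: [0.4663, 0.2172, 0.2224]
tool_rot: [3.142, -0.002, 2.596]
force: [-1.1, -2.8, 5.4]
grip_width: 0.0158
```

```bash
python3 - <<'E'
from h import *
s=st()
p,d=imaging.grab_frame("wrist"); cv2.imwrite("pics/w5.png",p)
W=wpts(s,d); bar(W); st()
p,d=imaging.grab_frame("scene"); cv2.imwrite("pics/s5.png",p)
E
```

```text
6.42 [0.4663 0.2172 0.2224] [ 3.142e+00 -2.000e-03  2.596e+00] q [-0.64  0.36  0.11  1.9  -0.05  0.88  0.53] F [-1.1 -2.8  5.4] M [-0.66  0.23 -0.09] w 0.0158
bar n 7605 mid [0.46063784 0.22082475] ang 147.83599250134145 lock 1.384724822102056 len 0.10643715884933834 wid 0.037168080825792996 z 0.24296789179937384
6.47 [0.4663 0.2172 0.2224] [-3.142e+00 -2.000e-03  2.596e+00] q [-0.64  0.36  0.11  1.9  -0.05  0.88  0.53] F [-1.9 -2.8  5.5] M [-0.67  0.25 -0.  ] w 0.0158
```

View pics/w5.png

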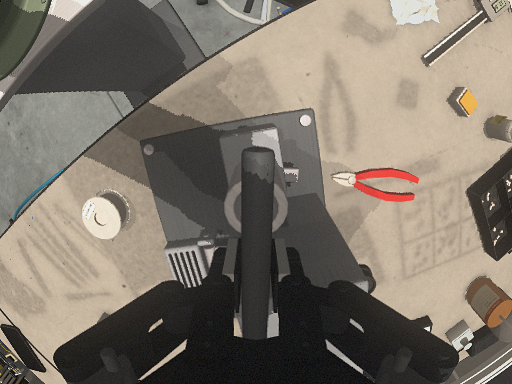

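carry_out(series=[[0, 0, 0, 0, 0, -0.03, 255], [0, 0, 0, 0, 0, -0.05, 255], [0, 0, 0, 0, 0, -0.05, 255]])

```text
clock: 6.9
position: [0.4663, 0.2172, 0.2223]
tool_rot: [3.142, -0.002, 2.646]
force: [-1.3, -1.6, 6.1]
grip_width: 0.0156
```

```bash
python3 - <<'E'
from h import *
s=st()
E
```

```text
6.9 [0.4663 0.2172 0.2223] [ 3.142e+00 -2.000e-03  2.646e+00] q [-0.63  0.36  0.1   1.9  -0.05  0.88  0.57] F [-1.3 -1.6  6.1] M [-0.66  0.19 -0.26] w 0.0156
```

carry_out(series=[[0, 0, 0, 0, 0, -0.02, 255], [0, 0, 0, 0, 0, -0.03, 255], [0, 0, 0, 0, 0, -0.03, 255]])

```text
clock: 7.28
position: [0.4663, 0.2172, 0.2223]
tool_rot: [3.141, -0.002, 2.676]
force: [-1.1, -2.9, 5.8]
grip_width: 0.0157
```

```bash
python3 - <<'E'
from h import *
s=st()
E
```

```text
7.28 [0.4663 0.2172 0.2223] [ 3.141e+00 -2.000e-03  2.676e+00] q [-0.62  0.36  0.09  1.9  -0.05  0.88  0.6 ] F [-1.1 -2.9  5.8] M [-0.63  0.27 -0.43] w 0.0157
```

carry_out(series=[[0, 0, 0, 0, 0, 0.03, 255], [0, 0, 0, 0, 0, 0.03, 150], [0, 0, 0, 0, 0, 0.03, 120], [0, 0, 0, 0, 0, 0.03, 120], [0, 0, -0.04, 0, 0, 0.03, 120], [0, 0, -0.1, 0, 0, 0.03, 120], [0, 0, -0.14, 0, 0, 0.03, 120], [0, 0, -0.14, 0, 0, 0.03, 120]])

```text
clock: 8.28
position: [0.4675, 0.2177, 0.3651]
tool_rot: [3.137, 0.0, 2.648]
force: [0.6, 0.1, -0.9]
grip_width: 0.0456
```

```bash
python3 - <<'E'
from h import *
s=st()
p,d=imaging.grab_frame("wrist"); cv2.imwrite("pics/w6.png",p)
W=wpts(s,d); bar(W)
p,d=imaging.grab_frame("scene"); cv2.imwrite("pics/s6.png",p)
L=(W-UP)@Rz(UY)
m=(abs(W[...,2]-.211)<.004)&(abs(L[...,0]-.055)<.08)&(abs(L[...,1])<.11)
Q=W[m][:,:2]; r=cv2.minAreaRect((Q*1000).astype(np.float32)); print(r,u2w(55,0,0),np.degrees(UY))
E
```

```text
8.28 [0.4675 0.2177 0.3651] [3.137 0.    2.648] q [-0.64  0.22  0.12  1.7  -0.03  1.21  0.56] F [ 0.6  0.1 -0.9] M [ 0.02 -0.02  0.02] w 0.0456
bar n 1891 mid [0.46541982 0.21765934] ang 148.73752824007488 lock 1.4004595890673537 len 0.11795475877848141 wid 0.014338693424207967 z 0.24274729010036203
((596.0160522460938, 190.7900390625), (94.49822998046875, 170.79527282714844), 68.26412200927734) [0.59416015 0.19167195 0.        ] 68.49710440788992
```

View pics/w6.png

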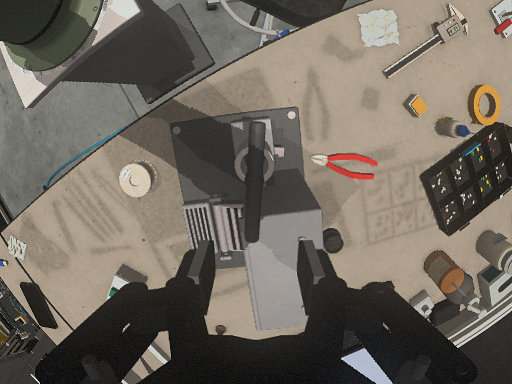

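View pics/s6.png

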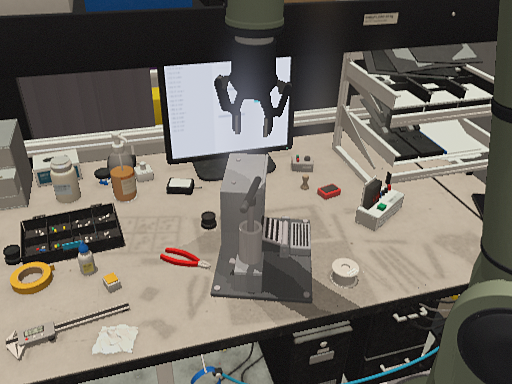

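```bash
cat >> h.py <<'E'
UP=np.array([.575,.1402,0.])
def lean(deg,jaw):
    yax=Rz(UY)@[0,1,0]
    return Ro.from_rotvec(-np.radians(deg)*yax)*down(jaw)
E
python3 - <<'E'
from h import *
s=st(); Rt=lean(42,113.5); print(Rt.as_matrix()[:,2], Rz(UY)[:,0])
print(u2w(-100,0,310), rel(u2w(-100,0,310),Rt))
E
```

```text
8.38 [0.4665 0.2172 0.3621] [ 3.141e+00 -2.000e-03  2.648e+00] q [-0.64  0.22  0.12  1.71 -0.03  1.21  0.56] F [ 0.8 -0.1 -1.3] M [0.03 0.04 0.01] w 0.0452
[ 0.24526865  0.62255848 -0.74314483] [0.36654825 0.93039904 0.        ]
[0.53834518 0.0471601  0.31      ] [-0.1439, -0.1158, 0.0517, -0.7144, -0.2498, -0.8627]
```

carry_out(series=[[-0.02, -0.016, 0, -0.09, -0.031, -0.108, 255], [-0.04, -0.032, 0, -0.18, -0.062, -0.216, 255], [-0.06, -0.048, 0.01, -0.27, -0.094, -0.324, 255], [-0.08, -0.064, 0.02, -0.36, -0.125, -0.43, 255], [-0.1, -0.08, 0.03, -0.45, -0.156, -0.54, 255], [-0.12, -0.1, 0.04, -0.54, -0.187, -0.647, 255], [-0.144, -0.116, 0.05, -0.63, -0.22, -0.755, 255], [-0.144, -0.116, 0.052, -0.714, -0.25, -0.863, 255], [-0.144, -0.116, 0.052, -0.714, -0.25, -0.863, 255]])

```text
clock: 9.5
position: [0.5324, 0.0563, 0.3017]
tool_rot: [2.643, 0.357, -2.966]
force: [0.2, 0.1, -0.8]
grip_width: -0.0001
```

```bash
python3 - <<'E'
from h import *
s=st(); Rt=lean(42,113.5); print(rel(u2w(-100,0,310),Rt))
p,d=imaging.grab_frame("scene"); cv2.imwrite("pics/s7.png",p)
p,d=imaging.grab_frame("wrist"); cv2.imwrite("pics/w7.png",p)
W=wpts(s,d); L=(W-UP)@Rz(UY)
m=(abs(W[...,2]-.210)<.005)&(abs(L[...,0]-.055)<.06)&(abs(L[...,1])<.1)
if m.sum()>100: print(m.sum(),np.percentile(L[m],[.5,50,99.5],axis=0).round(4).tolist())
E
```

```text
9.5 [0.5324 0.0563 0.3017] [ 2.643  0.357 -2.966] q [ 0.28  0.27 -0.19  1.96 -0.72  0.86  2.4 ] F [ 0.2  0.1 -0.8] M [-0.56  0.25 -0.03] w -0.0001
[-0.0069, -0.0058, -0.0104, -0.1047, -0.0762, -0.1384]
5715 [[0.0091, -0.0596, 0.2058], [0.0448, 0.0194, 0.2101], [0.1013, 0.0839, 0.2132]]
```

View pics/s7.png

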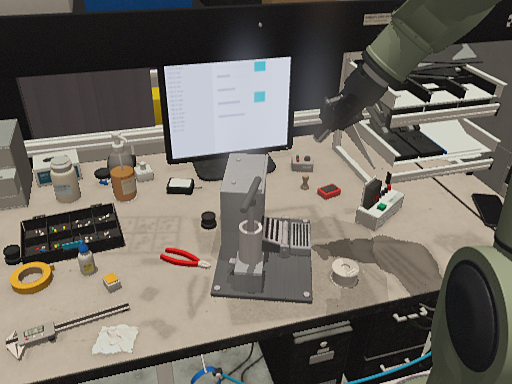

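View pics/w7.png

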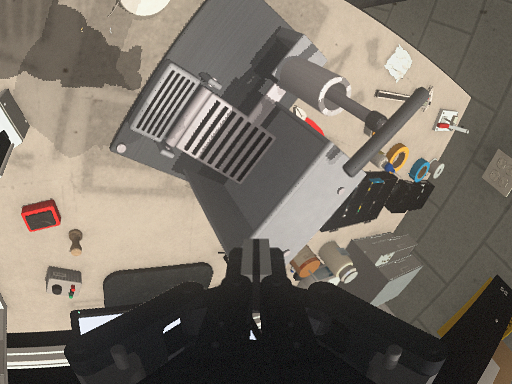

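```bash
python3 - <<'E'
from h import *
s=st()
p,d=imaging.grab_frame("wrist")
W=wpts(s,d); T=(W-s['position'])@Ro.from_euler('xyz',s['tool_rot']).as_matrix()
v,u=np.mgrid[:384,:512]
m=(v>245)&(T[...,2]<0.0)&(np.abs(T[...,1])<.15)&(np.abs(T[...,0])<.12)
for lo in range(-170,10,15):
    k=m&(T[...,2]*1e3>lo)&(T[...,2]*1e3<lo+15)
    if k.sum()>20: print(lo,k.sum(),np.percentile(T[k],[1,99],axis=0).round(3).tolist())
z=Ro.from_euler('xyz',s['tool_rot']).as_matrix()@[0,0,1]; print(z@Rz(UY), np.degrees(np.arccos(-z[2])))
for j in (75,85,95,100): print(j,rel(u2w(-100,0,310),lean(42,j)))
E
```

```text
9.6 [0.5325 0.0544 0.3014] [ 2.642  0.356 -2.971] q [ 0.28  0.27 -0.19  1.96 -0.72  0.86  2.4 ] F [ 0.4 -0.3 -0.6] M [-0.6   0.22 -0.01] w -0.0
-110 2697 [[0.002, -0.056, -0.101], [0.02, 0.058, -0.095]]
-95 12279 [[0.001, -0.058, -0.095], [0.019, 0.059, -0.08]]
-80 8148 [[-0.01, -0.05, -0.08], [0.017, 0.052, -0.065]]
-65 6107 [[-0.009, -0.038, -0.065], [0.013, 0.04, -0.05]]
-50 1917 [[-0.011, -0.027, -0.05], [0.013, 0.03, -0.036]]
-35 915 [[0.006, -0.012, -0.035], [0.011, 0.014, -0.02]]
-20 474 [[0.006, -0.012, -0.02], [0.011, 0.014, -0.009]]
[ 0.56786675 -0.01259651 -0.82302411] 34.611325311357945
75 [-0.0068, -0.0047, -0.0094, -0.1269, -0.0359, 0.528]
85 [-0.0068, -0.0047, -0.0094, -0.1225, -0.0465, 0.3537]
95 [-0.0068, -0.0047, -0.0094, -0.1175, -0.0568, 0.1794]
100 [-0.0068, -0.0047, -0.0094, -0.1148, -0.0618, 0.0923]
```

```bash
python3 - <<'E'
from h import *
s=st(); print(rel(u2w(-100,0,290),lean(40,85)))
E
```

```text
9.65 [0.5326 0.0549 0.302 ] [ 2.643  0.356 -2.971] q [ 0.28  0.27 -0.19  1.96 -0.72  0.86  2.4 ] F [ 0.3 -0.2  0. ] M [-0.57  0.26  0.02] w -0.0001
[0.0001, -0.0136, 0.0071, -0.0912, -0.0308, 0.3537]
```

carry_out(series=[[0, -0.007, 0.004, -0.045, -0.015, 0.17, 255], [0, -0.0136, 0.007, -0.09, -0.031, 0.35, 255], [0, -0.0136, 0.007, -0.09, -0.031, 0.35, 255], [0, -0.0136, 0.007, -0.09, -0.031, 0.35, 255]])

```text
clock: 10.15
position: [0.5387, 0.0499, 0.2917]
tool_rot: [2.468, 0.191, 3.001]
force: [-0.9, 0.7, -0.4]
grip_width: 0.0001
```

```bash
python3 - <<'E'
from h import *
s=st(); print(rel(u2w(-100,0,290),lean(40,85))); z=Ro.from_euler('xyz',s['tool_rot']).as_matrix()@[0,0,1]; print(z@Rz(UY), np.degrees(np.arccos(-z[2])))
print((s['position']-UP)@Rz(UY))
zz=np.array([np.sin(np.radians(40)),0,-np.cos(np.radians(40))])*1e3
for a in (.14,.03,.012): P=np.array([40,0,72])-a*zz; print(P.round(0),rel(u2w(*P),lean(40,85)))
E
```

```text
10.15 [0.5387 0.0499 0.2917] [2.468 0.191 3.001] q [ 0.31  0.32 -0.15  1.97 -0.86  0.89  2.24] F [-0.9  0.7 -0.4] M [-0.63  0.23  0.01] w 0.0001
[0.0003, -0.0032, -0.0004, -0.0016, -0.0012, 0.0139]
[ 6.41324775e-01  7.11606554e-04 -7.67269201e-01] 39.89070520693339
[-0.09728434  0.00071731  0.29169912]
[-50.   0. 179.] [0.0099, -0.0344, 0.1166, -0.0016, -0.0012, 0.0139]
[21.  0. 95.] [0.0098, -0.0343, 0.2266, -0.0016, -0.0012, 0.0139]
[32.  0. 81.] [0.0097, -0.0342, 0.2446, -0.0016, -0.0012, 0.0139]
```

carry_out(series=[[0.004, -0.015, 0.04, 0, 0, 0.007, 255], [0.008, -0.028, 0.08, -0.001, -0.001, 0.014, 255], [0.01, -0.0344, 0.1166, -0.001, -0.001, 0.014, 255], [0.01, -0.0344, 0.15, -0.001, -0.001, 0.014, 255], [0.01, -0.0344, 0.18, -0.001, -0.001, 0.014, 255], [0.01, -0.0344, 0.18, -0.001, -0.001, 0.014, 255]])

```text
clock: 10.9
position: [0.571, 0.1327, 0.1298]
tool_rot: [2.463, 0.181, 2.989]
force: [-0.6, 0.4, 0.6]
grip_width: 0.0003
```

```bash
python3 - <<'E'
from h import *
s=st(); z=Ro.from_euler('xyz',s['tool_rot']).as_matrix()@[0,0,1]; print(z@Rz(UY), np.degrees(np.arccos(-z[2])))
print((s['position']-UP)@Rz(UY))
p,d=imaging.grab_frame("scene"); cv2.imwrite("pics/s8.png",cv2.resize(p[120:320,180:420],None,fx=2.5,fy=2.5))
p,d=imaging.grab_frame("wrist"); cv2.imwrite("pics/w8.png",p)
W=wpts(s,d); L=(W-UP)@Rz(UY)
m=(abs(W[...,2]-.210)<.005)&(abs(L[...,0]-.055)<.06)&(abs(L[...,1])<.1)
if m.sum()>100: print(m.sum(),np.percentile(L[m],[.5,50,99.5],axis=0).round(4).tolist())
zz=np.array([np.sin(np.radians(40)),0,-np.cos(np.radians(40))])*1e3
for a in (.03,.012): P=np.array([40,0,72])-a*zz; print(P.round(0),rel(u2w(*P),lean(40,85)))
E
```

```text
10.9 [0.571  0.1327 0.1298] [2.463 0.181 2.989] q [ 0.29  0.63 -0.37  2.04 -1.11  0.49  2.49] F [-0.6  0.4  0.6] M [-0.58  0.26  0.01] w 0.0003
[ 0.64339956  0.0023005  -0.76552709] 40.04609335149335
[-0.00844162  0.00092719  0.12981318]
4089 [[0.0074, -0.0244, 0.2051], [0.0136, 0.0467, 0.2085], [0.0995, 0.0843, 0.211]]
[21.  0. 95.] [0.0003, 0.0004, 0.0474, 0.0002, 0.0008, -0.0028]
[32.  0. 81.] [0.0003, 0.0004, 0.0654, 0.0002, 0.0008, -0.0028]
```

View pics/s8.png

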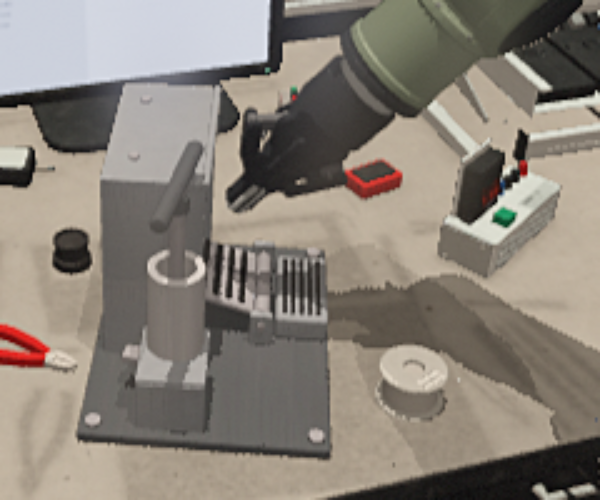

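View pics/w8.png

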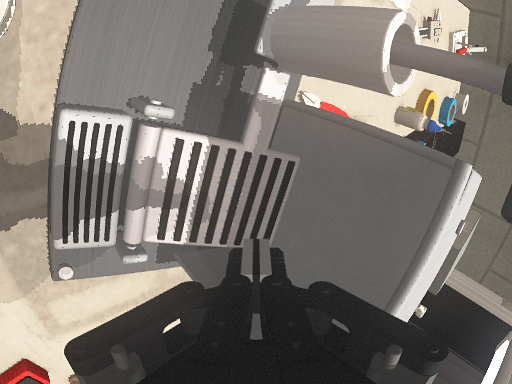

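```bash
python3 - <<'E'
from h import *
s=st()
zz=np.array([np.sin(np.radians(40)),0,-np.cos(np.radians(40))])*1e3
for a in (.085,.02,0): P=np.array([35,0,70])-a*zz; print(P.round(0),rel(u2w(*P),lean(40,52)))
E
```

```text
11.0 [0.5717 0.1308 0.131 ] [2.463 0.183 2.987] q [ 0.29  0.63 -0.37  2.04 -1.11  0.49  2.49] F [-1.  -0.6  0.1] M [-0.64  0.27 -0.02] w 0.0
[-20.   0. 135.] [0.0017, -0.0045, -0.0093, 0.0004, 0.0008, 0.5732]
[22.  0. 85.] [0.0017, -0.0045, 0.0557, 0.0004, 0.0008, 0.5732]
[35.  0. 70.] [0.0017, -0.0045, 0.0757, 0.0004, 0.0008, 0.5732]
```

carry_out(series=[[0.0017, -0.0045, -0.009, 0, 0, 0.15, 255], [0.0017, -0.0045, -0.009, 0, 0.001, 0.3, 255], [0.0017, -0.0045, -0.009, 0, 0.001, 0.45, 255], [0.0017, -0.0045, -0.009, 0, 0.001, 0.573, 255], [0.0017, -0.0045, -0.009, 0, 0.001, 0.573, 255]])

```text
clock: 11.62
position: [0.5682, 0.1217, 0.1354]
tool_rot: [2.463, -0.182, 2.543]
force: [0.6, 0.2, -0.1]
grip_width: -0.0003
```

```bash
python3 - <<'E'
from h import *
s=st()
print((s['position']-UP)@Rz(UY))
zz=np.array([np.sin(np.radians(40)),0,-np.cos(np.radians(40))])*1e3
for a in (.085,.02,0): P=np.array([35,0,70])-a*zz; print(P.round(0),rel(u2w(*P),lean(40,52)))
E
```

```text
11.62 [0.5682 0.1217 0.1354] [ 2.463 -0.182  2.543] q [ 0.21  0.6  -0.24  2.05 -1.18  0.56  1.98] F [ 0.6  0.2 -0.1] M [-0.69  0.3  -0.01] w -0.0003
[-0.01975022 -0.00045198  0.13541322]
[-20.   0. 135.] [0.0004, -0.0002, 0.0003, 0.0009, 0.0012, 0.0003]
[22.  0. 85.] [0.0005, -0.0003, 0.0653, 0.0009, 0.0012, 0.0003]
[35.  0. 70.] [0.0005, -0.0003, 0.0853, 0.0009, 0.0012, 0.0003]
```

carry_out(series=[[0, 0, 0.02, 0.001, 0.001, 0, 255], [0, 0, 0.04, 0.001, 0.001, 0, 255], [0, 0, 0.06, 0.001, 0.001, 0, 255], [0, 0, 0.06, 0.001, 0.001, 0, 255]])

```text
clock: 12.12
position: [0.5818, 0.1582, 0.0882]
tool_rot: [2.464, -0.185, 2.545]
force: [0.2, -0.4, -0.2]
grip_width: 0.0001
```

```bash
python3 - <<'E'
from h import *
s=st()
print((s['position']-UP)@Rz(UY)); z=Ro.from_euler('xyz',s['tool_rot']).as_matrix()@[0,0,1]; print(z@Rz(UY))
p,d=imaging.grab_frame("wrist"); cv2.imwrite("pics/w9.png",p)
p,d=imaging.grab_frame("scene"); cv2.imwrite("pics/s9.png",cv2.resize(p[120:320,180:420],None,fx=2.5,fy=2.5))
E
```

```text
12.12 [0.5818 0.1582 0.0882] [ 2.464 -0.185  2.545] q [ 0.25  0.72 -0.39  2.03 -1.23  0.41  2.04] F [ 0.2 -0.4 -0.2] M [-0.65  0.22 -0.  ] w 0.0001
[0.01921755 0.00030433 0.08822793]
[ 0.64321678  0.00234277 -0.76568054]
```

View pics/w9.png

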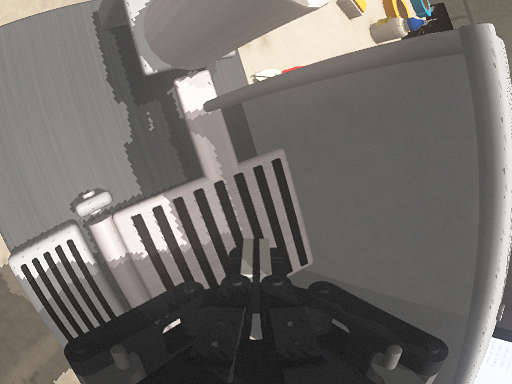

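View pics/s9.png

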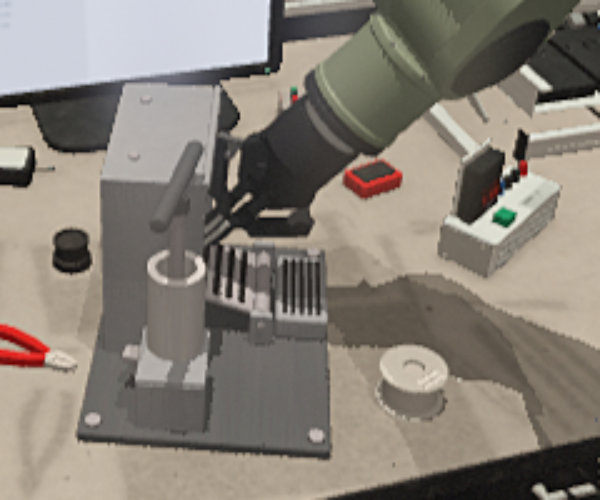

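```bash
cat >> h.py <<'E'
def ud(dx,dz,dy=0): # unit-frame mm -> tool shift
    s=telemetry.observe(); return (Ro.from_euler('xyz',s['tool_rot']).inv().apply(Rz(UY)@(np.array([dx,dy,dz])/1e3))).round(4).tolist()
def un():
    s=telemetry.observe(); print('unit',((s['position']-UP)@Rz(UY)*1e3).round(1)); z=Ro.from_euler('xyz',s['tool_rot']).as_matrix()@[0,0,1]; print((z@Rz(UY)).round(3))
E
python3 - <<'E'
from h import *
st();un();print(ud(12,-14),ud(10,0),ud(0,-10))
E
```

```text
12.22 [0.5821 0.1572 0.089 ] [ 2.464 -0.184  2.543] q [ 0.25  0.72 -0.39  2.03 -1.23  0.41  2.04] F [-0.2 -0.5 -0.2] M [-0.61  0.29 -0.02] w 0.0001
unit [18.5 -0.4 89. ]
[ 0.643  0.001 -0.766]
[0.0, 0.0002, 0.0184] [0.0022, 0.0073, 0.0064] [-0.0018, -0.0062, 0.0077]
```

Advance 17 mm to just above the plate, then inch.

carry_out(series=[[0, 0, 0.008, 0, 0, 0, 255], [0, 0, 0.014, 0, 0, 0, 255], [0, 0, 0.017, 0, 0, 0, 255], [0, 0, 0.017, 0, 0, 0, 255]])

```text
clock: 12.72
position: [0.5858, 0.1683, 0.0751]
tool_rot: [2.465, -0.186, 2.543]
force: [0.7, -0.2, -0.1]
grip_width: 0.0
```

```bash
python3 - <<'E'
from h import *
st();un();print(ud(5,-20),ud(6,-25))
E
```

```text
12.72 [0.5858 0.1683 0.0751] [ 2.465 -0.186  2.543] q [ 0.27  0.76 -0.44  2.02 -1.24  0.36  2.05] F [ 0.7 -0.2 -0.1] M [-0.67  0.23  0.01] w 0.0
unit [30.1  0.2 75.1]
[ 0.643  0.002 -0.766]
[-0.0026, -0.0086, 0.0185] [-0.0033, -0.011, 0.023]
```

carry_out(series=[[-0.0004, -0.0013, 0.0028, 0, 0, 0, 255], [-0.0008, -0.0026, 0.0056, 0, 0, 0, 255], [-0.0012, -0.0039, 0.0083, 0, 0, 0, 255], [-0.0016, -0.0052, 0.0111, 0, 0, 0, 255], [-0.0016, -0.0052, 0.0111, 0, 0, 0, 255]])

```text
clock: 13.35
position: [0.5871, 0.1711, 0.0633]
tool_rot: [2.464, -0.186, 2.542]
force: [-1.2, -1.0, 3.7]
grip_width: 0.0004
```

```bash
python3 - <<'E'
from h import *
st();un()
E
```

```text
13.35 [0.5871 0.1711 0.0633] [ 2.464 -0.186  2.542] q [ 0.29  0.79 -0.48  2.02 -1.24  0.32  2.07] F [-1.2 -1.   3.7] M [-0.18  0.19  0.02] w 0.0004
unit [33.1  0.1 63.3]
[ 0.643  0.002 -0.766]
```

carry_out(series=[[-0.0004, -0.0013, 0.0028, 0, 0, 0, 255], [-0.0008, -0.0026, 0.0056, 0, 0, 0, 255], [-0.0012, -0.0039, 0.0083, 0, 0, 0, 255], [-0.0016, -0.0052, 0.0111, 0, 0, 0, 255], [-0.0016, -0.0052, 0.0111, 0, 0, 0, 255]])

```text
clock: 13.98
position: [0.5882, 0.1738, 0.0515]
tool_rot: [2.464, -0.186, 2.543]
force: [-2.1, -1.9, 7.5]
grip_width: 0.0001
```

```bash
python3 - <<'E'
from h import *
st();un()
p,d=imaging.grab_frame("wrist"); cv2.imwrite("pics/w10.png",p)
p,d=imaging.grab_frame("scene"); cv2.imwrite("pics/s10.png",cv2.resize(p[120:320,180:420],None,fx=2.5,fy=2.5))
E
```

```text
13.97 [0.5882 0.1738 0.0515] [ 2.464 -0.186  2.543] q [ 0.31  0.82 -0.52  2.01 -1.24  0.28  2.09] F [-2.1 -1.9  7.5] M [0.04 0.11 0.14] w 0.0001
unit [36.1  0.  51.5]
[ 0.643  0.002 -0.766]
```

View pics/w10.png

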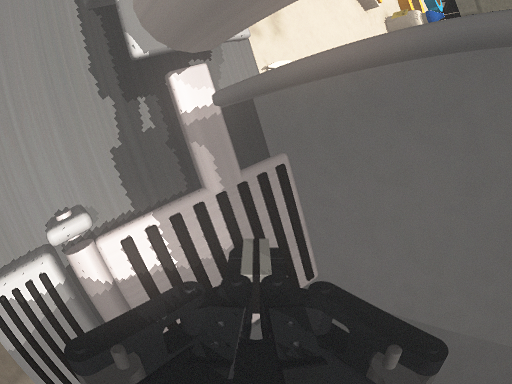

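View pics/s10.png

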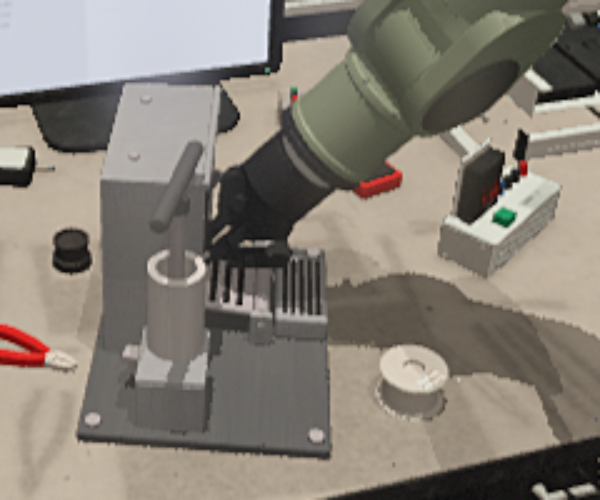

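carry_out(series=[[-0.0004, -0.0013, 0.0028, 0, 0, 0, 255], [-0.0008, -0.0026, 0.0056, 0, 0, 0, 255], [-0.0008, -0.0026, 0.0056, 0, 0, 0, 255]])

```text
clock: 14.45
position: [0.5887, 0.1748, 0.0457]
tool_rot: [2.464, -0.186, 2.542]
force: [-7.4, -8.6, 18.5]
grip_width: -0.0003
```

```bash
python3 - <<'E'
from h import *
st();un()
E
```

```text
14.45 [0.5887 0.1748 0.0457] [ 2.464 -0.186  2.542] q [ 0.32  0.84 -0.54  2.01 -1.24  0.26  2.1 ] F [-7.4 -8.6 18.5] M [0.15 0.61 0.51] w -0.0003
unit [37.2 -0.  45.7]
[ 0.643  0.001 -0.766]
```

```bash
cat >> h.py <<'E'
def pedal(tag):
    s=telemetry.observe(); p,d=imaging.grab_frame("wrist"); cv2.imwrite(f"pics/{tag}.png",p)
    L=(wpts(s,d)-UP)@Rz(UY)*1e3
    m=(L[...,0]>-30)&(L[...,0]<68)&(abs(L[...,1])<42)&(L[...,2]>30)&(L[...,2]<85)
    v,u=np.mgrid[:384,:512]; m&=~((v>230)&(u>150))
    x,z=L[m][:,0],L[m][:,2]
    # upper envelope by bins
    b=[(c,np.percentile(z[(abs(x-c)<4)],80)) for c in range(-25,66,8) if (abs(x-c)<4).sum()>20]
    b=np.array(b); print(b.round(1).tolist()); f=np.polyfit(b[:,0],b[:,1],1); print('slope deg',np.degrees(np.arctan(f[0])))
E
python3 - <<'E'
from h import *
pedal("w11"); st()
E
```

```text
[[-25.0, 43.7], [-17.0, 43.8], [-9.0, 43.8], [-1.0, 43.2], [7.0, 45.0], [15.0, 45.5], [23.0, 44.2], [31.0, 46.2], [39.0, 46.0], [47.0, 46.5], [55.0, 47.1], [63.0, 45.7]]
slope deg 2.170474410739756
14.5 [0.5887 0.1747 0.0458] [ 2.464 -0.186  2.542] q [ 0.32  0.84 -0.54  2.01 -1.24  0.26  2.1 ] F [-7.8 -8.3 17. ] M [0.09 0.6  0.47] w -0.0
```

View pics/w11.png

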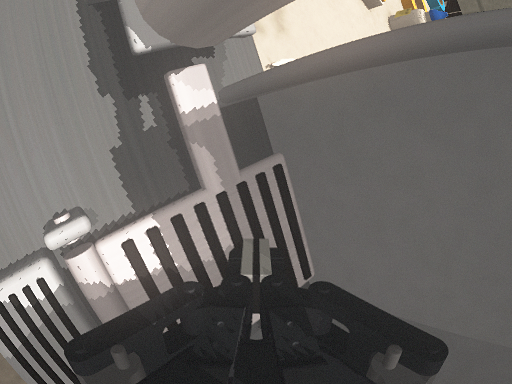

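carry_out(series=[[-0.0001, -0.0003, 0.0005, 0, 0, 0, 255], [-0.0001, -0.0003, 0.0005, 0, 0, 0, 255], [-0.0001, -0.0003, 0.0005, 0, 0, 0, 255], [-0.0001, -0.0003, 0.0005, 0, 0, 0, 255], [-0.0001, -0.0003, 0.0005, 0, 0, 0, 255], [-0.0001, -0.0003, 0.0005, 0, 0, 0, 255], [-0.0001, -0.0003, 0.0005, 0, 0, 0, 255], [-0.0001, -0.0003, 0.0005, 0, 0, 0, 255]])

```text
clock: 15.5
position: [0.5887, 0.1748, 0.0455]
tool_rot: [2.464, -0.186, 2.543]
force: [-9.9, -10.8, 23.0]
grip_width: -0.0002
```

```bash
python3 - <<'E'
from h import *
st();un();print(ud(-5,20))
E
```

```text
15.5 [0.5887 0.1748 0.0455] [ 2.464 -0.186  2.543] q [ 0.32  0.84 -0.54  2.01 -1.24  0.26  2.1 ] F [ -9.9 -10.8  23. ] M [0.32 0.74 0.67] w -0.0002
unit [37.3 -0.1 45.5]
[ 0.643  0.001 -0.766]
[0.0026, 0.0087, -0.0185]
```

carry_out(series=[[0.0002, 0.0008, -0.0018, 0, 0, 0, 255], [0.0005, 0.0017, -0.0036, 0, 0, 0, 255], [0.0008, 0.0025, -0.0054, 0, 0, 0, 255], [0.001, 0.0034, -0.0072, 0, 0, 0, 255], [0.0013, 0.0042, -0.009, 0, 0, 0, 255], [0.0015, 0.0051, -0.0108, 0, 0, 0, 255], [0.0018, 0.0059, -0.0126, 0, 0, 0, 255], [0.002, 0.0068, -0.0144, 0, 0, 0, 255], [0.0023, 0.0076, -0.0162, 0, 0, 0, 255], [0.0025, 0.0085, -0.018, 0, 0, 0, 255]])

```text
clock: 16.75
position: [0.587, 0.1707, 0.0644]
tool_rot: [2.464, -0.186, 2.543]
force: [-2.2, -0.8, 3.4]
grip_width: 0.0001
```

carry_out(series=[[0.0002, 0.0006, -0.0013, 0, 0, 0, 255], [0.0004, 0.0012, -0.0026, 0, 0, 0, 255], [0.0006, 0.0018, -0.0039, 0, 0, 0, 255], [0.0008, 0.0024, -0.0052, 0, 0, 0, 255], [0.0009, 0.003, -0.0065, 0, 0, 0, 255], [0.0011, 0.0036, -0.0078, 0, 0, 0, 255], [0.0014, 0.0046, -0.01, 0, 0, 0, 255], [0.0014, 0.0046, -0.012, 0, 0, 0, 255]])

```text
clock: 17.75
position: [0.5855, 0.1669, 0.0767]
tool_rot: [2.465, -0.186, 2.543]
force: [0.4, 0.2, -0.1]
grip_width: 0.0002
```

```bash
python3 - <<'E'
from h import *
st();un();pedal("w12")
E
```

```text
17.75 [0.5855 0.1669 0.0767] [ 2.465 -0.186  2.543] q [ 0.29  0.76 -0.48  2.02 -1.19  0.34  2.02] F [ 0.4  0.2 -0.1] M [-0.64  0.22 -0.07] w 0.0002
unit [28.7 -0.  76.7]
[ 0.643  0.001 -0.766]
[[-25.0, 49.6], [-17.0, 49.7], [-9.0, 53.5], [-1.0, 57.1], [7.0, 57.6], [15.0, 61.2], [23.0, 64.5], [31.0, 65.0], [39.0, 68.8], [47.0, 71.9], [55.0, 72.8], [63.0, 76.6]]
slope deg 17.416718229387293
```

carry_out(series=[[0, 0, -0.03, 0, 0, 0, 255], [0, 0, -0.07, 0, 0, 0, 255], [0, 0, -0.12, 0, 0, 0, 255], [0, 0, -0.17, 0, 0, 0, 255], [0, 0, -0.21, 0, 0, 0, 255], [0, 0, -0.21, 0, 0, 0, 255]])

```text
clock: 18.55
position: [0.537, 0.0393, 0.2392]
tool_rot: [2.464, -0.182, 2.54]
force: [0.8, 0.4, -0.5]
grip_width: 0.0001
```

```bash
python3 - <<'E'
from h import *
st();un();print(rel([.4663,.2172,.362],down(148.74-90))); print(ud(0,70))
E
```

```text
18.55 [0.537  0.0393 0.2392] [ 2.464 -0.182  2.54 ] q [ 0.39  0.41 -0.23  2.02 -0.89  0.8   1.76] F [ 0.8  0.4 -0.5] M [-0.63  0.26 -0.  ] w 0.0001
unit [-107.8   -1.6  239.2]
[ 0.642 -0.003 -0.766]
[0.1786, 0.1407, -0.0048, 0.6804, -0.1562, -0.1156]
[0.0127, 0.0431, -0.0536]
```

carry_out(series=[[0.009, 0.031, -0.038, 0, 0, 0, 255], [0.022, 0.075, -0.08, 0.06, -0.015, -0.01, 255], [0.055, 0.09, -0.08, 0.2, -0.045, -0.034, 200], [0.09, 0.105, -0.06, 0.35, -0.08, -0.06, 150], [0.125, 0.12, -0.04, 0.5, -0.115, -0.085, 100], [0.155, 0.132, -0.02, 0.62, -0.14, -0.105, 100], [0.1786, 0.1407, -0.0048, 0.68, -0.156, -0.1156, 100], [0.1786, 0.1407, -0.0048, 0.68, -0.156, -0.1156, 100], [0.1786, 0.1407, -0.0048, 0.68, -0.156, -0.1156, 100]])

```text
clock: 19.68
position: [0.4655, 0.2186, 0.3599]
tool_rot: [3.142, -0.005, 2.599]
force: [-0.2, -0.6, -0.4]
grip_width: 0.0519
```

```bash
python3 - <<'E'
from h import *
s=st();un();print(rel([.4663,.2172,.29],down(148.74-90)))
p,d=imaging.grab_frame("wrist"); cv2.imwrite("pics/w13.png",p); bar(wpts(s,d)); st()
E
```

```text
19.68 [0.4655 0.2186 0.3599] [ 3.142 -0.005  2.599] q [-0.32  0.24 -0.28  1.7   0.06  1.22  0.41] F [-0.2 -0.6 -0.4] M [-0.04 -0.   -0.01] w 0.0519
unit [ 32.9 130.6 359.9]
[ 0.001  0.005 -1.   ]
[-0.0017, -0.0008, 0.0699, 0.0001, -0.0051, 0.0033]
bar n 1939 mid [0.46549636 0.21772463] ang 148.69065959110085 lock 1.3996415768267951 len 0.11757464256156533 wid 0.014402485782249733 z 0.24276176539310657
19.73 [0.4658 0.218  0.3602] [ 3.141 -0.005  2.598] q [-0.32  0.24 -0.28  1.7   0.06  1.22  0.41] F [ 0.  -0.4  0.1] M [ 0. -0. -0.] w 0.0518
```

View pics/w13.png

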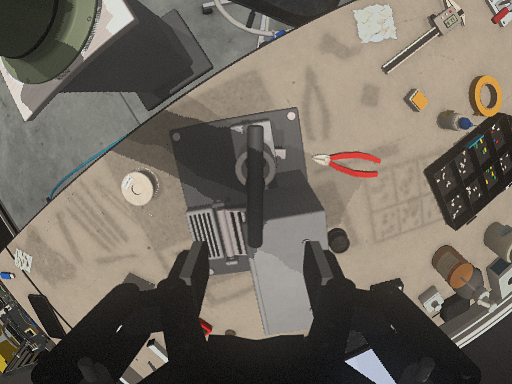

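carry_out(series=[[-0.001, -0.0005, 0.04, 0, -0.005, 0.003, 100], [-0.001, -0.0005, 0.09, 0, -0.005, 0.003, 100], [-0.001, -0.0005, 0.125, 0, -0.005, 0.003, 100], [-0.001, -0.0005, 0.1375, 0, -0.005, 0.003, 100], [-0.001, -0.0005, 0.1375, 0, -0.005, 0.003, 100], [-0.001, -0.0005, 0.1375, 0, -0.005, 0.003, 180], [-0.001, -0.0005, 0.1375, 0, -0.005, 0.003, 255], [-0.001, -0.0005, 0.1375, 0, -0.005, 0.003, 255], [-0.001, -0.0005, 0.1375, 0, -0.005, 0.003, 255], [-0.001, -0.0005, 0.1375, 0, -0.005, 0.003, 255]], force=50)

```text
clock: 20.98
position: [0.466, 0.2176, 0.2244]
tool_rot: [3.141, 0.002, 2.595]
force: [-4.7, -5.8, 11.8]
grip_width: 0.0146
```

```bash
python3 - <<'E'
from h import *
s=st()
E
```

```text
20.98 [0.466  0.2176 0.2244] [3.141e+00 2.000e-03 2.595e+00] q [-0.34  0.36 -0.27  1.89  0.12  0.91  0.35] F [-4.7 -5.8 11.8] M [-1.27  1.   -0.  ] w 0.0146
```

carry_out(series=[[0, -0.0008, 0, 0, 0, 0, 190], [0, -0.0008, 0.001, 0, 0, 0, 190], [0, -0.0008, 0.0028, 0, 0, 0, 190], [0, -0.0008, 0.0028, 0, 0, 0, 255], [0, -0.0008, 0.0028, 0, 0, 0, 255], [0, -0.0008, 0.0028, 0, 0, 0, 255], [0, -0.0008, 0.0028, 0, 0, 0, 255]], force=50)

```text
clock: 21.85
position: [0.4655, 0.2176, 0.2205]
tool_rot: [3.141, 0.001, 2.596]
force: [1.8, 2.8, 3.0]
grip_width: 0.0162
```

```bash
python3 - <<'E'
from h import *
s=st()
E
```

```text
21.85 [0.4655 0.2176 0.2205] [3.141e+00 1.000e-03 2.596e+00] q [-0.34  0.37 -0.27  1.89  0.13  0.9   0.35] F [1.8 2.8 3. ] M [ 0.54 -0.24 -0.02] w 0.0162
```

carry_out(series=[[0, 0, 0, 0, 0, 0.06, 255], [0, 0, 0, 0, 0, 0.17, 255], [0, 0, 0, 0, 0, 0.29, 255], [0, 0, 0, 0, 0, 0.41, 255], [0, 0, 0, 0, 0, 0.53, 255], [0, 0, 0, 0, 0, 0.65, 255], [0, 0, 0, 0, 0, 0.76, 255], [0, 0, 0, 0, 0, 0.85, 255], [0, 0, 0, 0, 0, 0.9, 255], [0, 0, 0, 0, 0, 0.9, 255]])

```text
clock: 23.1
position: [0.4662, 0.2181, 0.2205]
tool_rot: [3.139, -0.001, 1.695]
force: [7.5, 5.3, -3.9]
grip_width: 0.0165
```

```bash
python3 - <<'E'
from h import *
s=st()
E
```

```text
23.1 [0.4662 0.2181 0.2205] [ 3.139e+00 -1.000e-03  1.695e+00] q [-0.49  0.36 -0.08  1.9   0.04  0.88 -0.46] F [ 7.5  5.3 -3.9] M [ 1.27 -1.69  0.05] w 0.0165
```

carry_out(series=[[0.0003, 0.0008, 0, 0, 0, 0.08, 255], [0.0003, 0.0008, 0, 0, 0, 0.18, 255], [0.0003, 0.0008, 0, 0, 0, 0.28, 255], [0.0003, 0.0008, 0, 0, 0, 0.38, 255], [0.0003, 0.0008, 0, 0, 0, 0.46, 255], [0.0003, 0.0008, 0, 0, 0, 0.5, 255], [0.0003, 0.0008, 0, 0, 0, 0.5, 255]])

```text
clock: 23.98
position: [0.4669, 0.2181, 0.2205]
tool_rot: [3.139, -0.001, 1.195]
force: [6.8, 3.7, -1.4]
grip_width: 0.0162
```

```bash
python3 - <<'E'
from h import *
s=st()
E
```

```text
23.98 [0.4669 0.2181 0.2205] [ 3.139e+00 -1.000e-03  1.195e+00] q [-0.58  0.36  0.04  1.9  -0.02  0.88 -0.91] F [ 6.8  3.7 -1.4] M [ 0.69 -1.41  0.07] w 0.0162
```

carry_out(series=[[0, 0.0005, 0, 0, 0, 0.03, 255], [0, 0.0005, 0, 0, 0, 0.06, 255], [0, 0.0005, 0, 0, 0, 0.06, 255]])

```text
clock: 24.35
position: [0.467, 0.2181, 0.2205]
tool_rot: [3.14, -0.001, 1.136]
force: [4.5, 2.2, 0.1]
grip_width: 0.0166
```

```bash
python3 - <<'E'
from h import *
s=st()
E
```

```text
24.35 [0.467  0.2181 0.2205] [ 3.140e+00 -1.000e-03  1.136e+00] q [-0.59  0.36  0.05  1.9  -0.02  0.88 -0.97] F [4.5 2.2 0.1] M [ 0.81 -0.87  0.38] w 0.0166
```

Moment is climbing (stop); one more nudge.

carry_out(series=[[0, 0.0005, 0, 0, 0, 0.02, 255], [0, 0.0005, 0, 0, 0, 0.03, 255], [0, 0.0005, 0, 0, 0, 0.03, 255]])

```text
clock: 24.72
position: [0.4671, 0.218, 0.2205]
tool_rot: [3.14, -0.001, 1.106]
force: [0.9, 5.2, 1.3]
grip_width: 0.017
```

```bash
python3 - <<'E'
from h import *
s=st()
E
```

```text
24.73 [0.4671 0.218  0.2205] [ 3.140e+00 -1.000e-03  1.106e+00] q [-0.59  0.36  0.06  1.9  -0.02  0.88 -0.99] F [0.9 5.2 1.3] M [ 1.05 -0.39  0.62] w 0.017
```

carry_out(series=[[0, 0, 0, 0, 0, -0.03, 255], [0, 0, 0, 0, 0, -0.04, 180], [0, 0, 0, 0, 0, -0.04, 110], [0, 0, 0, 0, 0, -0.04, 100], [0, 0, 0, 0, 0, -0.04, 100], [0, 0, -0.04, 0, 0, -0.04, 100], [0, 0, -0.1, 0, 0, -0.04, 100], [0, 0, -0.15, 0, 0, -0.04, 100], [0, 0, -0.15, 0, 0, -0.04, 100], [0, 0, -0.15, 0, 0, -0.04, 100]])

```text
clock: 25.98
position: [0.4666, 0.2173, 0.3699]
tool_rot: [3.141, 0.0, 1.146]
force: [0.8, 0.6, -1.3]
grip_width: 0.052
```

```bash
python3 - <<'E'
from h import *
s=st()
p,d=imaging.grab_frame("wrist"); cv2.imwrite("pics/w14.png",p); bar(wpts(s,d)); st()
p,d=imaging.grab_frame("scene"); cv2.imwrite("pics/s14.png",p)
p,d=imaging.grab_frame("top"); cv2.imwrite("pics/t14.png",p); bar(pts("top",d))
E
```

```text
25.98 [0.4666 0.2173 0.3699] [3.141 0.    1.146] q [-0.6   0.22  0.06  1.69 -0.01  1.23 -0.96] F [ 0.8  0.6 -1.3] M [ 0.01  0.02 -0.03] w 0.052
bar n 1820 mid [0.46679308 0.21868063] ang 68.61585449474757 lock 0.002072580002695279 len 0.11731649363004043 wid 0.01435915405309313 z 0.2426029424915931
26.02 [0.4666 0.2173 0.3695] [3.141e+00 1.000e-03 1.146e+00] q [-0.6   0.22  0.06  1.69 -0.01  1.23 -0.96] F [-1.2  0.4  0.5] M [ 0.   -0.02 -0.04] w 0.0518h.py:35: RuntimeWarning: Mean of empty slice.
  Q=W[m][:,:2];c=Q.mean(0);_,_,vv=np.linalg.svd(Q-c,full_matrices=False);a=vv[0]*np.sign(vv[0,1]);b=np.array([-a[1],a[0]])
  ret = um.true_divide(
Traceback (most recent call last):
  File "h.py", line 35, in bar
    Q=W[m][:,:2];c=Q.mean(0);_,_,vv=np.linalg.svd(Q-c,full_matrices=False);a=vv[0]*np.sign(vv[0,1]);b=np.array([-a[1],a[0]])
                                                                             ~~^^^
IndexError: index 0 is out of bounds for axis 0 with size 0
```

View pics/w14.png

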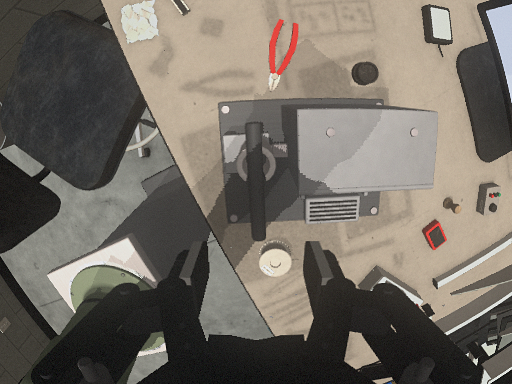

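View pics/s14.png

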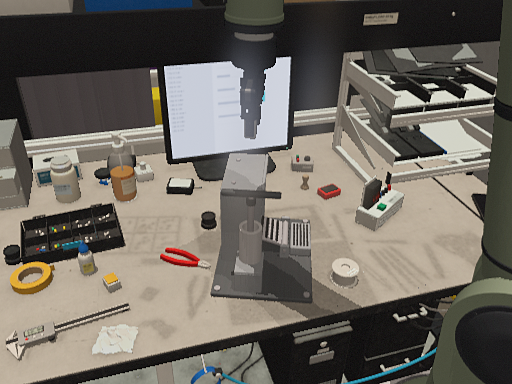

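```bash
python3 - <<'E'
from h import *
a=cv2.imread("pics/scene0.png");b=cv2.imread("pics/s14.png")
for n,(x,y,w,h) in dict(spool=(325,252,40,40),cutters=(155,242,58,30),loupe=(197,207,22,26)).items():
    t=a[y:y+h,x:x+w]; r=cv2.matchTemplate(b[y-6:y+h+6,x-6:x+w+6],t,cv2.TM_CCOEFF_NORMED); print(n,cv2.minMaxLoc(r)[1],np.array(cv2.minMaxLoc(r)[3])-6)
st()
from workcell import ticket
print(ticket.job_done())
E
```

```text
spool 0.9731440544128418 [0 0]
cutters 0.987043559551239 [0 0]
loupe 0.9977200627326965 [0 0]
26.12 [0.4666 0.2173 0.3694] [-3.142e+00  1.000e-03  1.146e+00] q [-0.6   0.22  0.06  1.69 -0.01  1.23 -0.96] F [ 0.3  0.2 -0.2] M [0.02 0.04 0.01] w 0.052
the job is handed in; nothing more can be done
None
```

The pedal check is done and handed in at 26.1 s of the 69 s allowed. The order was as you asked: unlock, press, hold, ease up, lock again.

- **Unlocking:** I turned the T-handle anticlockwise to its stop. The moment rose to 0.43 N m there, and the wrist camera measured the lock at 1.40.
- **Pressing:** I pressed the pedal under the guard with shut fingers, the tool leaning 40°. It reached its stop with the plate at 2.2° and about 23 N vertical. I held it there for a little over a second.
- **Easing up:** I let the pedal up slowly, at about 10–16 mm/s, until it left the fingers. The plate was back at 17.4°.
- **Locking:** I turned the T-handle clockwise to its stop, where the moment reached 0.62 N m. The wrist camera then measured the lock at 0.002.

**Last checks:** The spool, cutters and loupe showed no shift in the scene picture compared with the start. The robot was touching nothing when I handed in, with forces near zero.

**What failed or disagreed:**
- One last lock reading, from the top camera, failed because it found no points on the bar. The final lock value therefore rests on the wrist camera and the stop moment.
- I did not measure the pedal angle again after re-locking.
- The cameras disagreed by about 3–7 mm at first, and a wrist picture taken with the arm settled resolved that.
- The lock started at about 0.1, not exactly 0.
- I re-gripped the bar once before each turn because the first grip sat too high.

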